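Check a coin cell in the sprung contact jig

TASK

Take the marker pen off the coin-cell test jig and lay it on the bench, then slide the cell that fits along the deck, without lifting it off, until it drops flat into the round pocket; leave the other two cells alone. Then pull the sprung contact carriage out by its grip until its pointer stands opposite the tip of the index, not beyond it, hold it there for two to three seconds, and let it back home gently, leaving everything released and the things round the jig where they are.

Things in the scene. Friction and masses are not known exactly. Their poses are not given: they have to be found in the camera images.
- jig_deck (a point): Point on the top face, 24 mm above the bench, of the coin-cell test jig, a grey plate fixed to the bench. x = the carriage's pull direction, z up, y to the left of x. The deck is flat and bare from x = -20 to +180 mm, y = -75 to +75 mm; a lip 4 mm high closes its end. A spring housing, 30 mm above the deck, stands at x = -181 to -74; the index rail runs below deck level at y = -112.
- pocket (a point): Centre of the mouth of the round pocket in the deck, level with the deck's top; at x = +45 mm, y = 0 from the jig_deck point. 29 mm in diameter, 3.5 mm deep, rim chamfered by 1 mm, brass floor. A seated cell stands 1.5 mm proud, its centre 1 mm below this point. Axes as jig_deck.
- cell_center (a point): Centre (half-way up) of the cell to test: steel disc, 26 mm in diameter, 5 mm thick, 20 g, the middle one in size of three and the one that fits the pocket. Lies on the deck in a row across it, at about x = +140 mm in the jig_deck frame, at any of three places (y about -50, 0 or +50 mm). z is the disc's axis.
- cell_small_center (a point): Centre of the small cell, a steel disc of 20 mm diameter, 5 mm thick, in the same row. Must be left where it is.
- cell_large_center (a point): Centre of the large cell, a steel disc of 33 mm diameter, 5 mm thick, in the same row. Must be left where it is.
- marker_center (a point): Centre of the blue marker pen: 132 mm long along its y axis, 14 mm wide and high (it does not roll), 30 g. Lies on the deck across the way from the row of cells to the pocket, at about x = +85 mm in the jig_deck frame. The bench in front of the label printer, at world x 0.38 to 0.46, y -0.15 to 0.02, is free to lay it on.
- carriage (a joint): How far the carriage is pulled out along the jig's x, m: 0 = fully home, 0.11 = end stop. The spring pulls back with 2.8 N at home, 9 N at 0.09 m; damped. A steel bridge 24 mm long in x, 170 mm wide, 4 to 12 mm above the deck, at x = -35 mm of jig_deck at home, over a copper shoe 40 mm long in x, 3 mm above the deck. It passes over a seated cell, not over one that lies on the deck.
- handle (a point): Centre of the carriage's pull grip, a black upright block 14 mm thick in x, 36 mm wide in y, reaching from 14 to 46 mm above the deck (32 mm high); this point is 30 mm above the deck. Moves with the carriage. Axes as jig_deck. The gripper can close along x (14 mm) or y (36 mm).
- pointer_tip (a point): Tip of the steel pointer on the carriage's -y end, 101 mm to the -y side of the jig's centre line, 3 mm above deck level; it has the same x as the pull grip.
- index (a joint): Where the brass index stands on its rail, in m: the pointer is exactly opposite it when joint carriage has this same value (0.055 to 0.095). Clamped; not to be moved.
- index_tip (a point): Tip of the brass index, 103 mm to the -y side of the jig's centre line, pointing at the carriage's pointer.
- flux_bottle_center (a point): Half-way up a brown bottle, 34 mm diameter, 94 mm high, that stands beside the jig on its +y side, near the carriage. Bystander.
- solder_spool_center (a point): Half-way up a solder wire spool, 55 mm diameter, 34 mm high, beside the jig on its +y side. Bystander.
- tape_black_center (a point): Half-way up a roll of black tape, 59 mm diameter, 18 mm high, beside the jig on its +y side. Bystander.
- flux_tin_center (a point): Half-way up a white tin, 44 mm diameter, 19 mm high, just past the lipped end of the jig. Bystander. Beyond it the ring of a magnifier lamp hangs over the bench, at world x 0.55 to 0.81, y -0.10 to 0.12, from 0.46 m above the bench upward: pass in front of it with the wrist.
Not all that is in view belongs to the job. Leave any red look-alike of the part that bears cell_center alone.

How it is judged (in metres and radians):
On the way, in this order (a step that is already met when the one before it is completed fails the run):
1. the marker is off the jig and the middle-sized cell lies flat in the pocket, the carriage still home (horizontal distance between cell_center and pocket below 0.003 m and z of cell_center in the frame of pocket below 0.0006 m and angle between cell_center's own z axis and vertical below 0.08 rad and height (world z) of marker_center below 0.015 m and value of joint carriage below 0.01 m), for 0.3 s.
2. with the cell seated, the carriage is held with its pointer within 3 mm of the index for 1.5 s (horizontal distance between cell_center and pocket below 0.003 m and z of cell_center in the frame of pocket below 0.0006 m and x of pointer_tip in the frame of index_tip between -0.003 and 0.003 m), for 1.5 s.
At the end, for the whole second after the job is handed in: The middle-sized cell lies flat in the pocket (centre within 3 mm), the carriage is back home (within 3 mm), the marker lies flat on the bench off the jig, the two other cells are within 20 mm of where they were, and everything is at rest and released (horizontal distance between cell_center and pocket below 0.003 m and z of cell_center in the frame of pocket below 0.0006 m and angle between cell_center's own z axis and vertical below 0.08 rad and value of joint carriage below 0.003 m and height (world z) of marker_center between -0.02 and 0.015 m and distance of each of cell_small_center, cell_large_center from where it was at the start of the episode below 0.02 m and linear speed of each of cell, marker below 0.02 m/s); the robot touches nothing.
It fails at once if the cell is lifted more than 15 mm off the deck (z of cell_center in the frame of pocket above 0.0175 m).
It fails at once if the carriage is pulled more than 8 mm beyond the index (x of pointer_tip in the frame of index_tip above 0.008 m).
It fails at once if the carriage snaps back (faster than 0.2 m/s) (velocity of joint carriage below -0.2 m/s).
It fails at once if one of the other cells is moved more than 20 mm (distance of any of cell_small_center, cell_large_center from where it was at the start of the episode above 0.02 m).
It fails at once if a bystander is moved more than 25 mm, or the index shifted by more than 3 mm (distance of index_tip from where it was at the start of the episode above 0.003 m or distance of any of flux_bottle_center, solder_spool_center, tape_black_center, flux_tin_center from where it was at the start of the episode above 0.025 m).
It also fails if it takes over 72 s, if anything falls off the work surface, if the arm or the gripper's body presses on something with over 40 N, if the wrist force passes 120 N, or if a joint passes its speed limit or range.

ROBOT

A 6-joint arm with a two-finger parallel gripper is mounted at the origin on a cart in front of the work surface, level with it; the furniture and walls round the work are solid. World frame = base frame: x ahead of the robot, y to its left, z up, the work surface at z = 0. Lengths are in mm, angles in rad, forces in N, time in s.
With the tool pointing down it reaches from about 350 to 725 mm from the base axis. Payload 4.3 kg.
Tool frame: the origin (TCP) lies midway between the tips of the shut fingers; the grasp point (between the pads) lies env.grip_point_offset behind it (env.grip_point_offset is the distance from the TCP to the grasp point, in mm); z points along the fingers, y is the line along which they close (so a half turn about z gives the same grasp; the last joint's range is limited). The gripper opens to 85 mm and grips with 20 to 120 N. Pads are 22 mm wide; open, the fingers measure 114 mm over their backs; the gripper's body (76 mm by 85 mm) begins 54 mm behind the grasp point. The pads swing forward as they close: fully open they stand 13 mm farther back than shut.
Start: joints at [1.122, 0.377, 0.081, 1.274, 0, 1.46], TCP at [191.113, 542.349, 231.329] pointing down, gripper open.
Joint ranges: [-2.72, 2.72], [-0.84, 1.66], [-1.02, 1.22], [-1.77, 2.12], [-1.37, 1.28], [-3.14, 3.14]. Speed limits (rad/s): [2.57, 2.57, 3.14, 3.14, 3.14, 3.14].

INTERFACE

Orientations are given as a rotation vector (axis times angle).
In Python, from plant import env gives the robot as it stands.
- The arm moves only by the tool apply_moves, never from a script. Its argument "deltas" is one flat list of numbers, 7 for each row, row after row: the shift along the tool's x, y, z in cm, then the turn, a rotation vector about the tool's x, y, z in degrees, then the closure in counts, from 0 (fully open) to 255 (shut). A call has 1 to 12 rows; each row shifts and turns the commanded pose from where the row before left it, along the tool's axes as they then stand; what a row does not reach is not made up. A row lasts 1/8 s, in which the tool goes at most 62.5 mm and 10.7 degrees, less where a joint would pass 70% of its speed; a pose out of reach is approached as far as the arm can. A call is refused whole if a number of a shift passes 6.25 or a number of a turn 10.7, either way. A call with a gripper value outside its range is refused whole. The fingers move at their own pace and stop on an object; the grip force is fixed at half the most. Time passes only in rows, so rows that do not move let the fingers close. It gives the time, the measured TCP pose, the force, the opening and the grip force at its end, in the units of the state.
- env.get_obs(): the state, without advancing time (a new reading comes with each control period).
- env.capture(name): name is "scene" or "top" or "wrist"; returns the picture (400x640x3 uint8, red, green, blue); there is no depth.
- env.camera_model(name): a dict with "intrinsics" (3x3 intrinsics, pixels), "extrinsics" (4x4, takes a point from world to camera coordinates). Camera axes: x right, y up, looking along -z (the intrinsics and any distortion apply to the point x, -y, -z); pixel columns grow to the right and rows downward; lengths in mm; the calibration is good to about 2 mm. A picture is of the moment at which its call begins: read the wrist's pose just before it. camera_model takes no time and is no camera call; for the wrist camera it gives the pose at the moment of the call.
- env.hand_in(): hands the job in; it is judged then, once.
The state is a dict: "t": time; "joints": joint angles; "joint_vel": joint speeds; "joint_efforts": joint torques, N m; "tool_pos": TCP position; "tcp_rot": TCP orientation; "wrist_force": force on the tool from outside, world axes, zero at the start; "wrist_torque": the same for the moment, N m; "finger_gap": finger opening in mm; "grip_force": force on a finger pad.
Only numpy, scipy, OpenCV 4.12 (cv2) and the standard library are available. Lean on these libraries where they do the work, as an engineer would, in place of code of your own. Each camera call takes 0.05 s, during which the arm holds its last target. There are 200 camera calls.

## Working session

There is one attempt and no reset: what is moved stays moved. The work goes in short steps, Python scripts to look and compute and a tool call to move; the robot and the scene stay as the last step left them, time stands still between calls to the robot, and variables do not carry over. Pictures are saved under pics/ and viewed, at most 10 in all, crops included, and the job is handed in when it is done.

Besides the shell and the picture viewer there is one more tool, called after ">>>" as name(argument=value, ...), one argument or row to a line, values as JSON. apply_moves: Moves the arm, as the interface text tells. Its arguments: {"type":"object","properties":{"deltas":{"type":"array","items":{"type":"number"}}},"required":["deltas"]}

```bash
ls; mkdir -p pics; python3 - <<'E'
from plant import env
import cv2
o=env.get_obs()
for k,v in o.items(): print(k,v)
print(env.grip_point_offset)
for n in ["scene","top"]:
    im=env.capture(n); cv2.imwrite(f"pics/{n}0.png",im[:,:,::-1])
    m=env.camera_model(n); print(n,m)
E
```

```text
pics
t 0.0
joints [ 1.12170586e+00  3.78066178e-01  7.96388890e-02  1.27439072e+00
 -6.93184841e-06  1.46052301e+00]
joint_vel [-1.56029386e-03 -1.73928718e-03 -7.86349150e-04  7.19888132e-04
  5.54314962e-05 -6.68500526e-04]
joint_efforts [ 3.55960699e-03 -4.63597012e+01  2.69879293e+01  2.06251710e-02
 -1.80799357e-04 -2.91428641e-06]
tool_pos [190.81322222 541.73083468 230.36412025]
tcp_rot [-5.29577468e-01 -3.09607467e+00  3.05473019e-03]
wrist_force [-1.34240819 -0.34941995  0.34140463]
wrist_torque [ 0.01977387 -0.01234726 -0.00944967]
grip_force 0.0
finger_gap 85.55633174529623
18.700000000000003
scene {'intrinsics': array([[383.44830043,   0.        , 327.07538038],
       [  0.        , 383.44830043, 199.84919405],
       [  0.        ,   0.        ,   1.        ]]), 'extrinsics': array([[ 8.86186100e-01, -4.63287046e-01,  6.26971398e-03,
        -3.58952896e+02],
       [ 1.82658781e-01,  3.61765877e-01,  9.14199770e-01,
        -2.61858312e+02],
       [-4.25805079e-01, -8.09005911e-01,  4.05215339e-01,
        -4.30257256e+02],
       [ 0.00000000e+00,  0.00000000e+00,  0.00000000e+00,
         1.00000000e+00]])}
top {'intrinsics': array([[510.19383443,   0.        , 330.91480357],
       [  0.        , 510.19383443, 197.53666174],
       [  0.        ,   0.        ,   1.        ]]), 'extrinsics': array([[-2.46171646e-02, -9.99681516e-01, -5.55529164e-03,
         2.82915801e+02],
       [ 9.99399020e-01, -2.47451061e-02,  2.42750595e-02,
        -5.17842261e+02],
       [-2.44047946e-02, -4.95436988e-03,  9.99689882e-01,
        -9.20180182e+02],
       [ 0.00000000e+00,  0.00000000e+00,  0.00000000e+00,
         1.00000000e+00]])}
```

View pics/top0.png

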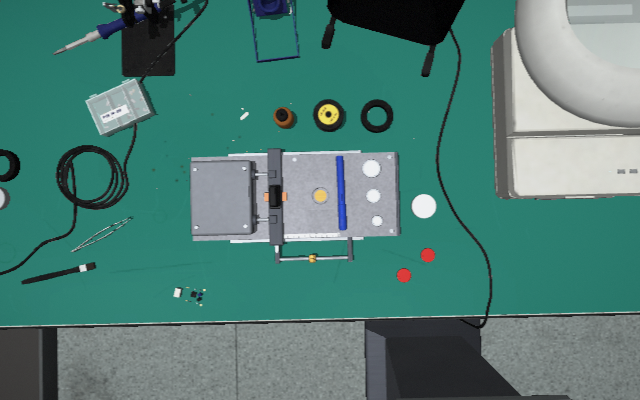

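View pics/scene0.png

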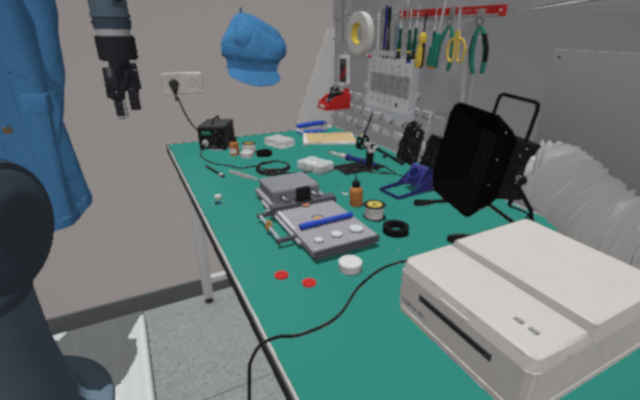

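The top view shows the jig at u 190–400, v 150–245, with its x axis to the right in the picture, i.e. world −y. The pen is at (341,192), the pocket at (320,196), the grip at (275,196) and the index at (312,258).

Cell candidates: three discs on the deck at (371,169), (374,196) and (377,221), plus two red discs on the bench at (428,255) and (404,275). The middle-sized steel one at (374,196) fits the description. I'll confirm it in a crop.

```bash
cat > h.py <<'E'
import numpy as np, cv2
from plant import env
def ray(m,u,v):
    K,E=m["intrinsics"],m["extrinsics"]; R=E[:3,:3]
    d=R.T@np.array([(u-K[0,2])/K[0,0],-(v-K[1,2])/K[1,1],-1.]); return -R.T@E[:3,3],d
def p2w(m,u,v,z):
    c,d=ray(m,u,v); return c+d*(z-c[2])/d[2]
def w2p(m,p):
    K,E=m["intrinsics"],m["extrinsics"]; q=E[:3,:3]@np.asarray(p,float)+E[:3,3]
    return np.array([K[0,0]*q[0]/-q[2]+K[0,2],-K[1,1]*q[1]/-q[2]+K[1,2]])
E
python3 - <<'E'
from h import *
im=cv2.imread("pics/top0.png"); m=env.camera_model("top")
c=im[145:270,240:410]; cv2.imwrite("pics/crop1.png",cv2.resize(c,None,fx=4.7,fy=4.7,interpolation=cv2.INTER_CUBIC))
hsv=cv2.cvtColor(im,cv2.COLOR_BGR2HSV)
# cells
g=(im.min(2)>185).astype(np.uint8); g[:, :350]=0; g[:,400:]=0; g[:150]=0; g[240:]=0
n,l,s,ce=cv2.connectedComponentsWithStats(g)
for i in range(1,n):
    if s[i,4]>15: print("cell",ce[i],s[i],2*np.sqrt(s[i,4]/np.pi)*.9*1.95, p2w(m,*ce[i],29))
b=((hsv[...,0]>105)&(hsv[...,0]<130)&(hsv[...,1]>150)).astype(np.uint8); b[:, :330]=0;b[:,350:]=0;b[:145]=0;b[240:]=0
ys,xs=np.nonzero(b); r=cv2.minAreaRect(np.c_[xs,ys].astype(np.float32)); print("pen",r,p2w(m,*r[0],38))
y=((hsv[...,0]>12)&(hsv[...,0]<30)&(hsv[...,1]>80)).astype(np.uint8); y[:145]=0;y[265:]=0;y[:,:260]=0;y[:,335:]=0
n,l,s,ce=cv2.connectedComponentsWithStats(y)
for i in range(1,n):
    if s[i,4]>5: print("yel",ce[i],s[i],p2w(m,*ce[i],24))
E
```

```text
cell [354.71428571 151.42857143] [350 150  10   3  21] 9.07489956992535 [605.06041891 225.61859517  29.        ]
cell [370.6504065  167.93902439] [362 160  18  17 246] 31.059877151691026 [574.95656869 198.08592022  29.        ]
cell [372.84       195.28666667] [366 189  15  14 150] 24.253689292887753 [526.2831889  195.49282474  29.        ]
cell [376.51764706 220.52941176] [372 216  10  10  85] 18.25751402698895 [481.39856554 190.17277646  29.        ]
cell [357.11111111 237.88888889] [353 237  10   3  27] 10.289968900675493 [451.53967717 225.32888168  29.        ]
pen ((340.9773254394531, 192.50103759765625), (73.2879638671875, 7.083595275878906), 87.39744567871094) [532.32330133 252.0004001   38.        ]
yel [320.03738318 195.35514019] [315 190  11  12 107] [528.62873584 289.27374581  24.        ]
yel [265.76923077 197.61538462] [265 195   3   6  13] [526.99363937 386.25126771  24.        ]
yel [284.66666667 197.66666667] [283 194   3   7   9] [526.06649412 352.50434489  24.        ]
yel [311.92 258.14] [309 255   7   8  50] [417.24908124 306.409774    24.        ]
```

View pics/crop1.png

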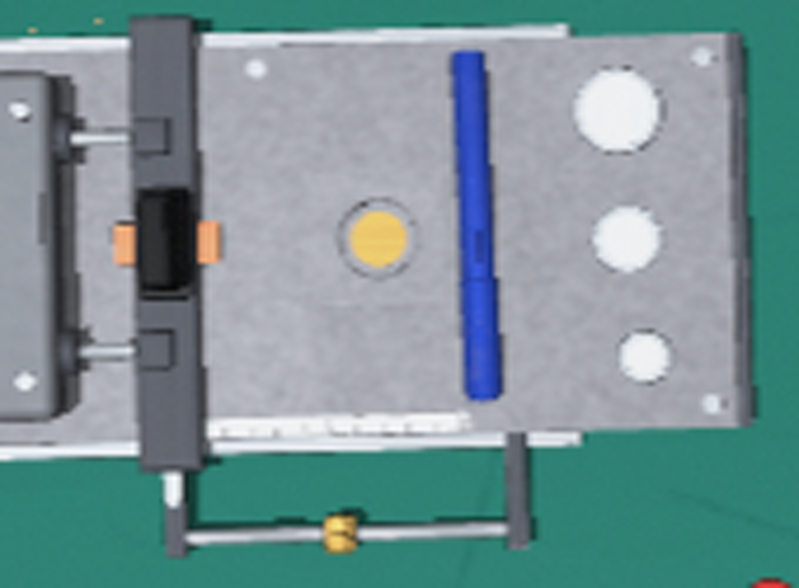

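The crop confirms it: the middle disc (about 24 px-mm against 31 and 18) lies in the centre of the row, in line with the pocket. The pen lies across the way, and the index is at about u=340 in the crop. Next I go above the pen.

>>> apply_moves(
  deltas=[0, 0, 0, 0, 0, -9.7, 0, 0, 0, 0, 0, 0, -9.7, 0, -3.4, -2.9, 0, 0, 0, 0, 0, -3.4, -2.9, 0, 0, 0, 0, 0, -3.4, -2.9, 0, 0, 0, 0, 0, -3.4, -2.9, 0, 0, 0, 0, 0, -3.4, -2.9, 0, 0, 0, 0, 0, -3.4, -2.9, 0, 0, 0, 0, 0, -3.4, -2.9, 0, 0, 0, 0, 0, -3.4, -2.9, 0, 0, 0, 0, 0, -3.4, -2.9, 0, 0, 0, 0, 0, -3.4, -2.9, 0, 0, 0, 0, 0],
)

```text
t: 1.6
tool_pos: [531.7, 251.1, 230.8]
tcp_rot: [-0.0, -3.141, 0.0]
wrist_force: [-1.3, 0.9, -0.2]
finger_gap: 85.3
grip_force: 0.0
```

```bash
cat >> h.py <<'E'
from scipy.spatial.transform import Rotation as Ro
def st():
    o=env.get_obs(); print("t",o["t"],"pos",o["tool_pos"].round(1),"yaw of tool y",Ro.from_rotvec(o["tcp_rot"]).as_matrix()[:,1].round(3),"z",Ro.from_rotvec(o["tcp_rot"]).as_matrix()[:,2].round(3),"gap",round(o["finger_gap"],1),"F",o["wrist_force"].round(1)); return o
E
python3 - <<'E'
from h import *
st(); m=env.camera_model("wrist"); im=env.capture("wrist"); cv2.imwrite("pics/w1.png",im[:,:,::-1])
np.save("w1K.npy",m["intrinsics"]);np.save("w1E.npy",m["extrinsics"])
E
```

```text
t 1.6 pos [531.7 251.1 230.8] yaw of tool y [ 0.  1. -0.] z [-0.001 -0.    -1.   ] gap 85.3 F [-1.3  0.9 -0.2]
```

View pics/w1.png

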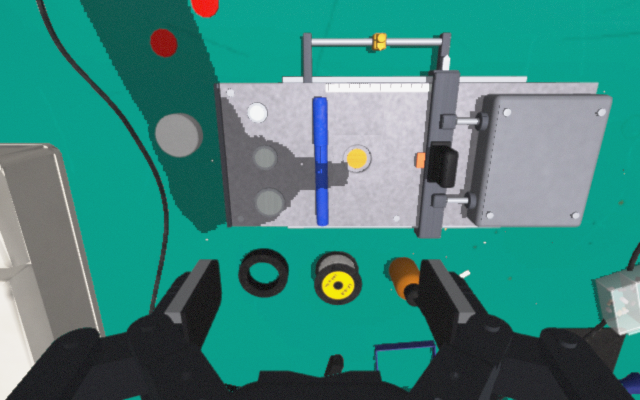

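The wrist view shows the whole jig. The pen runs from (320,98) to (322,224), with the pocket at (357,158), the middle cell at (265,157), the grip at about (445,166), and the index at (379,41) with its tip near v=52. I'll measure these.

```bash
python3 - <<'E'
from h import *
m=dict(intrinsics=np.load("w1K.npy"),extrinsics=np.load("w1E.npy"))
im=cv2.imread("pics/w1.png"); hsv=cv2.cvtColor(im,cv2.COLOR_BGR2HSV)
b=((hsv[...,0]>105)&(hsv[...,0]<130)&(hsv[...,1]>150)).astype(np.uint8); b[:, :300]=0;b[:,345:]=0;b[:80]=0;b[235:]=0
ys,xs=np.nonzero(b); print("pen",[p2w(m,x,y,38).round(1) for x,y in [(xs[ys<105].mean(),ys.min()),(xs[ys>215].mean(),ys.max())]])
y=((hsv[...,0]>15)&(hsv[...,0]<30)&(hsv[...,1]>100)).astype(np.uint8); y[200:]=0
n,l,s,ce=cv2.connectedComponentsWithStats(y)
for i in range(1,n):
    if s[i,4]>20: print("yel",ce[i],s[i],p2w(m,*ce[i],20.5).round(1),p2w(m,*ce[i],27).round(1))
for nm,u,v,z in [("large",268,204,29),("mid",265,157,29),("small",257,112,29),("deck lip top",217,83,24),("lip bot",228,227,24),("rail1",283,78,20),("rail1e",526,78,20),("ptr",446,58,27),("idx",379,51,27),("br1",435,72,36),("br2",417,236,36),("br3",459,72,36),("br4",441,237,36)]: print(nm,p2w(m,u,v,z).round(1))
c=np.vstack([im[25:85,310:470]]); cv2.imwrite("pics/crop2.png",cv2.resize(c,None,fx=5,fy=5,interpolation=cv2.INTER_CUBIC))
E
```

```text
pen [array([468. , 251.3,  38. ]), array([597.8, 254.1,  38. ])]
yel [378.90186916  41.12616822] [372  33  14  17 214] [417.3 307.4  20.5] [417.9 306.3  27. ]
yel [356.36120401 158.06688963] [347 149  20  19 299] [529.5 289.9  20.5] [528.1 289.2  27. ]
large [577.4 196.6  29. ]
mid [526.4 196.   29. ]
small [481.7 190.4  29. ]
deck lip top [454.7 152.5  24. ]
lip bot [606.2 150.4  24. ]
rail1 [450.2 216.   20. ]
rail1e [450.3 452.5  20. ]
ptr [432.4 370.   27. ]
idx [426.3 306.9  27. ]
br1 [445.  358.2  36. ]
br2 [611.7 356.3  36. ]
br3 [445.  380.3  36. ]
br4 [612.9 382.3  36. ]
```

View pics/crop2.png

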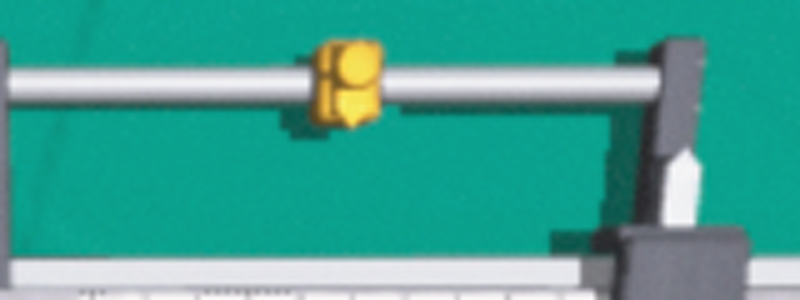

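The index tip is at (380.2,50.4) and the pointer tip at (446.8,54.6), both at deck height +3, so the pull is about 62.7 mm. The jig's x axis is world −y. Next I grasp the pen with the fingers part closed, to stay clear of the cells.

>>> apply_moves(
  deltas=[-0.1, 0.15, 4.5, 0, 0, 0, 135, 0, 0, 4.5, 0, 0, 0, 135, 0, 0, 4.5, 0, 0, 0, 135, 0, 0, 3, 0, 0, 0, 135, 0, 0, 0, 0, 0, 0, 135],
)

```text
t: 2.28
tool_pos: [529.0, 252.8, 63.3]
tcp_rot: [-0.0, -3.135, 0.004]
wrist_force: [-0.3, -0.1, 0.7]
finger_gap: 40.3
grip_force: 0.0
```

>>> apply_moves(
  deltas=[-0.2, 0, 2, 0, 0, 0, 135, 0, 0, 1.7, 0, 0, 0, 135, 0, 0, 0, 0, 0, 0, 135, 0, 0, 0, 0, 0, 0, 200, 0, 0, 0, 0, 0, 0, 255, 0, 0, 0, 0, 0, 0, 255, 0, 0, 0, 0, 0, 0, 255, 0, 0, 0, 0, 0, 0, 255],
)

```text
t: 3.28
tool_pos: [534.9, 254.1, 30.5]
tcp_rot: [0.0, 3.14, 0.001]
wrist_force: [-0.4, 0.4, 6.7]
finger_gap: 12.3
grip_force: 60.2
```

>>> apply_moves(
  deltas=[0, 0, -2, 0, 0, 0, 255, 0, 0, -4, 0, 0, 0, 255, 0, 0, -4, 0, 0, 0, 255, 0, 0, 0, 0, 0, 0, 255],
)

```text
t: 3.78
tool_pos: [536.8, 254.8, 133.1]
tcp_rot: [0.0, 3.134, 0.004]
wrist_force: [-0.4, -0.2, -0.4]
finger_gap: 12.1
grip_force: 59.5
```

```bash
python3 - <<'E'
from h import *
print(st()["joints"].round(2))
E
```

```text
t 3.775 pos [536.8 254.8 133.1] yaw of tool y [0.    1.    0.003] z [ 0.007  0.003 -1.   ] gap 12.1 F [-0.4 -0.2 -0.4]
[ 0.34  0.45 -0.06  1.05  0.    0.34]
```

>>> apply_moves(
  deltas=[2.9, -4, 0, 0, 0, 0, 255, 2.9, -4, 0, 0, 0, 0, 255, 2.9, -4, 0, 0, 0, 0, 255, 2.9, -4, 0, 0, 0, 0, 255, 0, -4, 0, 0, 0, 0, 255, 0, -4, 0, 0, 0, 0, 255, 0, -4, 0, 0, 0, 0, 255, 0, -4, 0, 0, 0, 0, 255, 0, 0, 0, 0, 0, 10, 255, 0, 0, 0, 0, 0, 10, 255, 0, 0, 0, 0, 0, 10, 255, 0, 0, 0, 0, 0, 10, 255],
)

```text
t: 5.28
tool_pos: [417.0, -66.0, 128.1]
tcp_rot: [-1.083, -2.947, -0.0]
wrist_force: [1.1, -0.5, -0.1]
finger_gap: 12.2
grip_force: 59.5
```

>>> apply_moves(
  deltas=[0, 0, 0, 0, 0, 10, 255, 0, 0, 0, 0, 0, 10, 255, 0, 0, 0, 0, 0, 10, 255, 0, 0, 0, 0, 0, 10, 255, 0, 0, 4, 0, 0, 10, 255, 0, 0, 3, 0, 0, 0, 255, 0, 0, 0, 0, 0, 0, 255, 0, 0, 0, 0, 0, 0, 255],
)

```text
t: 6.28
tool_pos: [418.0, -66.2, 59.6]
tcp_rot: [-2.221, -2.221, 0.0]
wrist_force: [0.9, -0.3, 0.3]
finger_gap: 12.0
grip_force: 59.5
```

>>> apply_moves(
  deltas=[0, 0, 2, 0, 0, 0, 255, 0, 0, 1.5, 0, 0, 0, 255, 0, 0, 0.8, 0, 0, 0, 255, 0, 0, 0.4, 0, 0, 0, 255, 0, 0, 0, 0, 0, 0, 255, 0, 0, 0, 0, 0, 0, 255],
)

```text
t: 7.02
tool_pos: [418.5, -66.3, 12.8]
tcp_rot: [2.221, 2.221, 0.001]
wrist_force: [-0.5, -0.3, -1.2]
finger_gap: 12.2
grip_force: 59.5
```

>>> apply_moves(
  deltas=[0, 0, 0.4, 0, 0, 0, 255, 0, 0, 0.1, 0, 0, 0, 255, 0, 0, 0, 0, 0, 0, 255, 0, 0, 0, 0, 0, 0, 255],
)

```text
t: 7.52
tool_pos: [418.0, -66.2, 7.3]
tcp_rot: [-2.222, -2.221, -0.0]
wrist_force: [0.1, 0.1, -0.0]
finger_gap: 12.3
grip_force: 59.5
```

>>> apply_moves(
  deltas=[0, 0, 0.1, 0, 0, 0, 255, 0, 0, 0, 0, 0, 0, 255, 0, 0, 0, 0, 0, 0, 200, 0, 0, 0, 0, 0, 0, 120, 0, 0, 0, 0, 0, 0, 120, 0, 0, 0, 0, 0, 0, 120, 0, 0, -3, 0, 0, 0, 120, 0, 0, -5, 0, 0, 0, 120, 0, 0, -5, 0, 0, 0, 120, 0, 0, -5, 0, 0, 0, 120],
)

```text
t: 8.78
tool_pos: [417.7, -66.1, 187.9]
tcp_rot: [2.222, 2.221, 0.0]
wrist_force: [1.1, -0.4, -0.9]
finger_gap: 45.4
grip_force: 0.0
```

```bash
python3 - <<'E'
from h import *
print(st()["joints"].round(2))
im=env.capture("top")[:,:,::-1]; cv2.imwrite("pics/top1.png",im); m=env.camera_model("top")
hsv=cv2.cvtColor(im.copy(),cv2.COLOR_BGR2HSV)
b=((hsv[...,0]>105)&(hsv[...,0]<130)&(hsv[...,1]>150)).astype(np.uint8); b[:, :400]=0;b[:180]=0
ys,xs=np.nonzero(b)
if len(xs): r=cv2.minAreaRect(np.c_[xs,ys].astype(np.float32)); print(len(xs),r,p2w(m,*r[0],14))
E
```

```text
t 8.775 pos [417.7 -66.1 187.9] yaw of tool y [ 1. -0.  0.] z [ 0.  0. -1.] gap 45.4 F [ 1.1 -0.4 -0.9]
[-0.31  0.09 -0.4   1.07  0.    1.26]
524 ((545.1048583984375, 250.63729858398438), (9.20516586303711, 126.63690948486328), 86.33806610107422) [ 419.65914704 -112.03036934   14.        ]
```

>>> apply_moves(
  deltas=[0, 0, 0, 0, 0, -10, 120, 0, 0, 0, 0, 0, -10, 120, 0, 0, 0, 0, 0, -10, 120, 0, 0, 0, 0, 0, -10, 120, 0, 0, 0, 0, 0, -10, 120, 0, 0, 0, 0, 0, -10, 120, 0, 0, 0, 0, 0, -10, 120, 0, 0, 0, 0, 0, -10, 120, 0, 0, 0, 0, 0, -10, 120, 0, 4.4, 0, 0, 0, 0, 120, 0, 4.4, 0, 0, 0, 0, 120, 0, 4.4, 0, 0, 0, 0, 120],
)

```text
t: 10.32
tool_pos: [417.9, 67.0, 186.1]
tcp_rot: [0.001, 3.141, 0.0]
wrist_force: [0.9, 0.6, 0.9]
finger_gap: 45.3
grip_force: 0.0
```

>>> apply_moves(
  deltas=[-2, 4.4, 0, 0, 0, 0, 120, -3, 4.4, 0, 0, 0, 0, 120, -3, 4.2, 0, 0, 0, 0, 120, -2.9, 0, 2, 0, 0, 0, 130, 0, 0, 3, 0, 0, 0, 130, 0, 0, 3, 0, 0, 0, 130, 0, 0, 0, 0, 0, 0, 135, 0, 0, 0, 0, 0, 0, 135],
)

```text
t: 11.32
tool_pos: [527.4, 195.9, 107.1]
tcp_rot: [0.0, 3.141, 0.0]
wrist_force: [0.6, -0.1, -0.6]
finger_gap: 40.1
grip_force: 0.0
```

```bash
python3 - <<'E'
from h import *
print(st()["joints"].round(2)); m=env.camera_model("wrist"); im=env.capture("wrist")[:,:,::-1]; cv2.imwrite("pics/w2.png",im)
for nm,p in [("pocket",(529.3,289.7,24)),("cell",(526.4,196,29))]: print(nm,w2p(m,p))
t=env.capture("top")[:,:,::-1]; cv2.imwrite("pics/top2.png",t)
cv2.imwrite("pics/both2.png",np.vstack([im[:, :],t[180:310,:]]))
E
```

```text
t 11.325 pos [527.4 195.9 107.1] yaw of tool y [0. 1. 0.] z [ 0.001  0.    -1.   ] gap 40.1 F [ 0.6 -0.1 -0.6]
[ 0.24  0.42 -0.19  0.96  0.    0.24]
pocket [453.7145401  203.76046392]
cell [319.63274717 202.47766338]
```

View pics/both2.png

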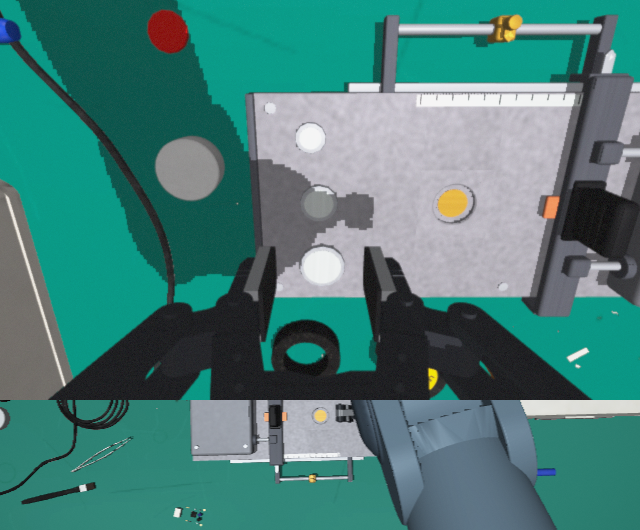

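The cell at (320,203) and the pocket rim at (454,203.5) match the predictions within a pixel, and the pen lies on the bench at right. Next I descend over the cell.

>>> apply_moves(
  deltas=[0, 0, 3, 0, 0, 0, 135, 0, 0, 3, 0, 0, 0, 135, 0, 0, 1.6, 0, 0, 0, 135, 0, 0, 0, 0, 0, 0, 135, 0, 0, 0, 0, 0, 0, 135, 0, 0, 0, 0, 0, 0, 135],
)

```text
t: 12.18
tool_pos: [528.2, 196.1, 31.6]
tcp_rot: [0.0, 3.139, 0.001]
wrist_force: [-0.6, -0.7, -0.8]
finger_gap: 40.2
grip_force: 0.0
```

>>> apply_moves(
  deltas=[0, 0, 0.4, 0, 0, 0, 135, 0, 0, 0.25, 0, 0, 0, 135, 0, 0, 0, 0, 0, 0, 135, 0, 0, 0, 0, 0, 0, 135],
)

```text
t: 12.68
tool_pos: [527.0, 195.8, 23.7]
tcp_rot: [-0.0, -3.141, -0.0]
wrist_force: [0.4, 0.2, -0.4]
finger_gap: 40.4
grip_force: 0.0
```

>>> apply_moves(
  deltas=[0, 0, 0, 0, 0, 0, 160, 0, 0, 0, 0, 0, 0, 170, 0, 0, 0, 0, 0, 0, 255, 0, 0, 0, 0, 0, 0, 255],
)

```text
t: 13.18
tool_pos: [527.4, 195.9, 24.3]
tcp_rot: [0.0, 3.141, 0.0]
wrist_force: [-0.3, 0.3, 4.5]
finger_gap: 22.2
grip_force: 59.6
```

```bash
python3 - <<'E'
from h import *
st(); m=env.camera_model("wrist"); im=env.capture("wrist")[:,:,::-1]
print(w2p(m,(527,196,29)),w2p(m,(529.3,289.7,24)))
cv2.imwrite("pics/w3.png",cv2.resize(im[110:330,180:560],None,fx=2.1,fy=2.1))
E
```

```text
t 13.175 pos [527.4 195.9  24.3] yaw of tool y [0. 1. 0.] z [ 0.001  0.    -1.   ] gap 22.2 F [-0.3  0.3  4.5]
[320.15462009 266.41839961] [518.78231349 264.90453356]
```

View pics/w3.png

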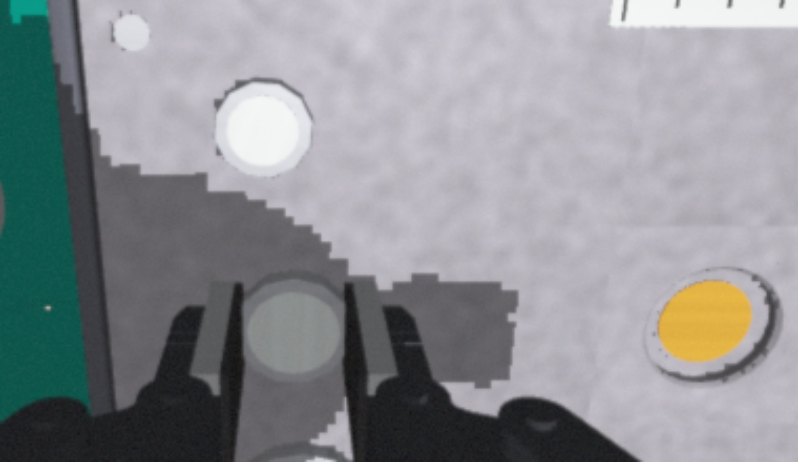

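The cell is held flat between the pads at (320,265), and the pocket rim centre is at (519,265) as predicted. The shift still needed is about +3 mm in world x and +93.8 mm in world y, dragged along the deck.

>>> apply_moves(
  deltas=[0, 0, -0.03, 0, 0, 0, 255, -0.03, 0.9, 0, 0, 0, 0, 255, -0.03, 1, 0, 0, 0, 0, 255, -0.03, 1, 0, 0, 0, 0, 255, -0.03, 1, 0, 0, 0, 0, 255, -0.03, 1, 0, 0, 0, 0, 255, -0.03, 1, 0, 0, 0, 0, 255, -0.03, 1, 0, 0, 0, 0, 255, -0.03, 1, 0, 0, 0, 0, 255, -0.03, 1, 0, 0, 0, 0, 255, -0.03, 0.48, 0, 0, 0, 0, 255, 0, 0, 0, 0, 0, 0, 255],
)

```text
t: 14.72
tool_pos: [530.1, 290.3, 24.3]
tcp_rot: [-0.001, 3.141, -0.001]
wrist_force: [0.2, -2.0, 4.4]
finger_gap: 21.8
grip_force: 62.4
```

```bash
python3 - <<'E'
from h import *
st(); m=env.camera_model("wrist"); im=env.capture("wrist")[:,:,::-1]
print(w2p(m,(529.3,289.7,29)),w2p(m,(529.3,289.7,24)))
cv2.imwrite("pics/w4.png",cv2.resize(im[170:330,200:440],None,fx=3.3,fy=3.3))
E
```

```text
t 14.725 pos [530.1 290.3  24.3] yaw of tool y [-0.  1. -0.] z [ 0. -0. -1.] gap 21.8 F [ 0.2 -2.   4.4]
[318.67941397 265.65570954] [318.68051674 260.13185288]
```

View pics/w4.png

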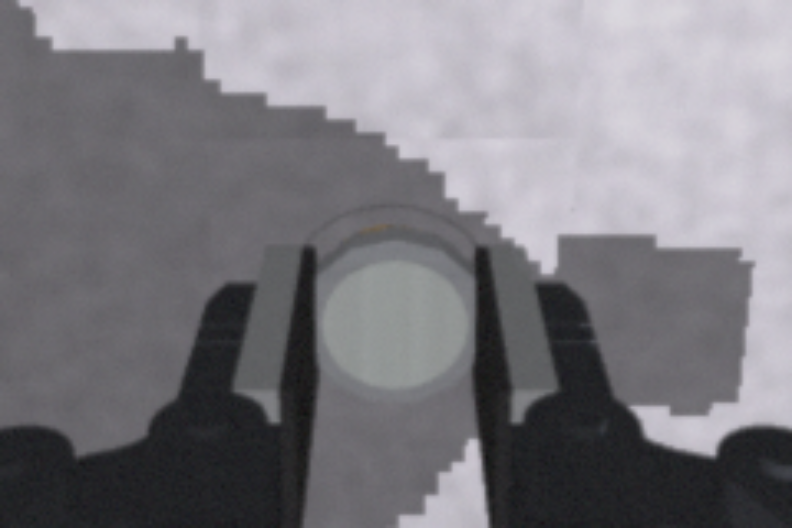

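The cell is centred in the rim: arc centre u≈393 against cell u≈395, and the crescent of about 5 mm is as expected for a centred cell. Releasing it.

>>> apply_moves(
  deltas=[0, 0, 0, 0, 0, 0, 170, 0, 0, 0, 0, 0, 0, 150, 0, 0, 0, 0, 0, 0, 135, 0, 0, 0, 0, 0, 0, 135, 0, 0, 0, 0, 0, 0, 135],
)

```text
t: 15.4
tool_pos: [530.0, 289.6, 24.0]
tcp_rot: [-0.0, -3.141, -0.0]
wrist_force: [0.7, -0.6, 0.1]
finger_gap: 40.2
grip_force: 0.0
```

```bash
python3 - <<'E'
from h import *
st(); m=env.camera_model("wrist"); im=env.capture("wrist")[:,:,::-1]
print(w2p(m,(529.3,289.7,25.5)),w2p(m,(529.3,289.7,24)))
cv2.imwrite("pics/w5.png",cv2.resize(im[170:330,200:440],None,fx=3.3,fy=3.3))
E
```

```text
t 15.4 pos [530.  289.6  24. ] yaw of tool y [0. 1. 0.] z [-0.  0. -1.] gap 40.2 F [ 0.7 -0.6  0.1]
[320.14130023 262.30594373] [320.12719353 260.67795954]
```

View pics/w5.png

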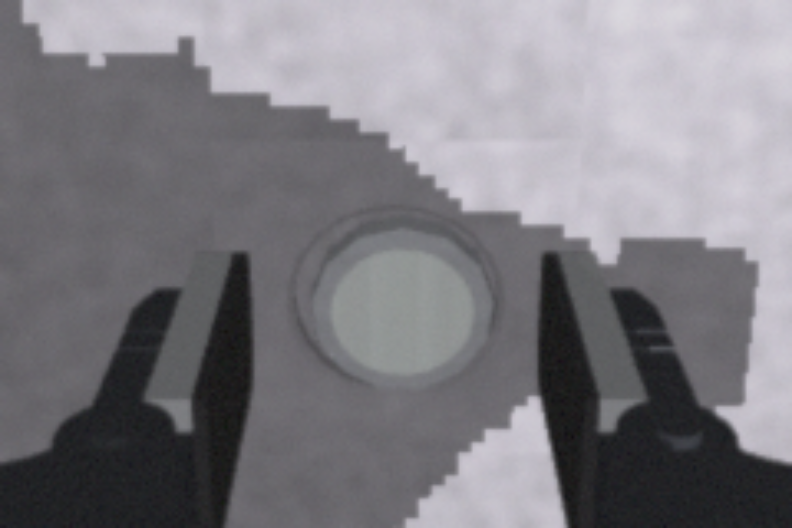

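The disc shifted up in the image by the amount a 3.5 mm drop predicts, and it now sits inside the rim, so the cell is seated. Next is the grip, at about (530,370), grasped along the jig's x.

>>> apply_moves(
  deltas=[0, 0, -1.6, 0, 0, 0, 135, 0, 0, -4, 0, 0, 0, 135, 0, 0, -4, 0, 0, 0, 165, 0, 4, 0, 0, 0, 0, 165, 0, 4, 0, 0, 0, 0, 165, 0, 0, 0, 0, 0, 0, 165, 0, 0, 0, 0, 0, 0, 165],
)

```text
t: 16.32
tool_pos: [530.1, 369.4, 120.8]
tcp_rot: [0.0, 3.141, -0.0]
wrist_force: [-0.1, -0.3, -0.5]
finger_gap: 30.5
grip_force: 0.0
```

```bash
python3 - <<'E'
from h import *
st(); m=env.camera_model("wrist"); im=env.capture("wrist")[:,:,::-1]; cv2.imwrite("pics/w6.png",im)
hsv=cv2.cvtColor(im.copy(),cv2.COLOR_BGR2HSV)
y=((hsv[...,0]>15)&(hsv[...,0]<30)&(hsv[...,1]>100)).astype(np.uint8)
n,l,s,ce=cv2.connectedComponentsWithStats(y)
for i in range(1,n):
    if s[i,4]>30: print("yel",ce[i],s[i],p2w(m,*ce[i],27).round(1))
print("pred handle top",w2p(m,(530,370,70)),"ptr",w2p(m,(428,370,27)),"idx",w2p(m,(426,307.5,27)))
# dark handle top
k=(im.max(2)<45).astype(np.uint8); x0,y0=w2p(m,(530,370,70)).astype(int)
sub=k[max(0,y0-60):y0+60,x0-60:x0+60]; n,l,s,ce=cv2.connectedComponentsWithStats(sub)
for i in range(1,n):
    if s[i,4]>150: print("dark",ce[i]+[x0-60,max(0,y0-60)],s[i])
E
```

```text
t 16.325 pos [530.1 369.4 120.8] yaw of tool y [ 0.  1. -0.] z [ 0. -0. -1.] gap 30.5 F [-0.1 -0.3 -0.5]
yel [221.6064257   26.77911647] [211  14  24  26 498] [418.3 308.4  27. ]
yel [216.48780488 372.51219512] [211 367  11  12  82] [693.1 279.3  27. ]
pred handle top [320.71388458 219.44351519] ptr [320.5125443   43.72461611] idx [221.259652   40.2754015]
dark [318.84526854 209.92199488] [  46   19   29   66 1564]
dark [281.88695652 265.1826087 ] [ 15  87  12  33 230]
dark [356.77729258 265.66812227] [ 93  87  11  33 229]
```

>>> apply_moves(
  deltas=[0, 0, 3, 0, 0, 0, 165, 0, 0, 3, 0, 0, 0, 165, 0, 0, 1.6, 0, 0, 0, 165, 0, 0, 0, 0, 0, 0, 165, 0, 0, 0, 0, 0, 0, 165, 0, 0, 0, 0, 0, 0, 165],
)

```text
t: 17.12
tool_pos: [531.1, 370.1, 45.6]
tcp_rot: [0.001, 3.139, 0.002]
wrist_force: [-0.1, 0.5, 0.4]
finger_gap: 30.2
grip_force: 0.0
```

```bash
cat >> h.py <<'E'
def tips(fn,m,ptr_u):
    im=cv2.imread(fn); hsv=cv2.cvtColor(im,cv2.COLOR_BGR2HSV)
    y=((hsv[...,0]>15)&(hsv[...,0]<30)&(hsv[...,1]>100)).astype(np.uint8); y[120:]=0
    n,l,s,ce=cv2.connectedComponentsWithStats(y); i=1+np.argmax(s[1:,4]); ys,xs=np.nonzero(l==i)
    for r in range(ys.max()-4,ys.max()+1): print("idx row",r,xs[ys==r].min(),xs[ys==r].max())
    iu=xs[ys>=ys.max()-1].mean(); iv=ys.max(); 
    w=(im.min(2)>150); w[:20]=0; u=int(ptr_u)
    for r in range(25,80,2):
        q=np.nonzero(w[r,u-25:u+25])[0]
        if len(q): print("ptr row",r,q.min()+u-25,q.max()+u-25,len(q))
    print("idx tip",iu,iv,p2w(m,iu,iv,27).round(2))
E
python3 - <<'E'
from h import *
st(); m=env.camera_model("wrist"); im=env.capture("wrist")[:,:,::-1]; cv2.imwrite("pics/w7.png",im)
m["extrinsics"].dump("w7E"); print(w2p(m,(428,370,27)),w2p(m,(426,307.5,27)))
# w6 picture (index and pointer both in view): tool at z 120.8
E6=m["extrinsics"].copy(); E6[:3,3]-=E6[:3,:3]@np.array([0,0,120.8-env.get_obs()["tool_pos"][2]])
tips("pics/w6.png",dict(intrinsics=m["intrinsics"],extrinsics=E6),320)
E
```

```text
t 17.125 pos [531.1 370.1  45.6] yaw of tool y [0.    1.    0.001] z [ 0.002  0.001 -1.   ] gap 30.2 F [-0.1  0.5  0.4]
[319.43077715  24.81627902] [171.28946162  19.57873356]
idx row 35 213 234
idx row 36 214 234
idx row 37 214 233
idx row 38 216 233
idx row 39 219 231
ptr row 25 295 313 19
ptr row 27 295 313 19
ptr row 29 295 313 19
ptr row 47 318 321 4
ptr row 49 317 323 7
ptr row 51 315 324 10
ptr row 53 315 324 10
ptr row 55 315 324 10
ptr row 57 315 324 10
ptr row 59 315 324 10
ptr row 61 315 324 10
ptr row 63 315 324 10
ptr row 65 315 324 10
ptr row 67 315 324 10
ptr row 69 316 324 9
ptr row 79 295 344 10
idx tip 224.70967741935485 39 [426.47 310.71  27.  ]
```

>>> apply_moves(
  deltas=[0, -0.05, 0.1, 0, 0, 0, 180, 0, 0, 0, 0, 0, 0, 200, 0, 0, 0, 0, 0, 0, 255, 0, 0, 0, 0, 0, 0, 255, 0, 0, 0, 0, 0, 0, 255],
)

```text
t: 17.8
tool_pos: [530.1, 369.6, 43.4]
tcp_rot: [-0.0, 3.141, 0.002]
wrist_force: [-0.5, 2.2, 2.8]
finger_gap: 12.8
grip_force: 59.9
```

>>> apply_moves(
  deltas=[0, -0.3, 0, 0, 0, 0, 255, 0, -0.5, 0, 0, 0, 0, 255, 0, -0.5, 0, 0, 0, 0, 255, 0, -0.5, 0, 0, 0, 0, 255, 0, -0.5, 0, 0, 0, 0, 255, 0, -0.5, 0, 0, 0, 0, 255, 0, -0.5, 0, 0, 0, 0, 255, 0, -0.5, 0, 0, 0, 0, 255, 0, -0.5, 0, 0, 0, 0, 255, 0, -0.5, 0, 0, 0, 0, 255, 0, -0.5, 0, 0, 0, 0, 255, 0, -0.3, 0, 0, 0, 0, 255],
)

```text
t: 19.3
tool_pos: [530.2, 313.8, 43.4]
tcp_rot: [-0.0, 3.141, 0.004]
wrist_force: [-1.6, 7.6, 2.2]
finger_gap: 12.7
grip_force: 59.9
```

```bash
python3 - <<'E'
from h import *
st(); m=env.camera_model("wrist"); im=env.capture("wrist")[:,:,::-1]; cv2.imwrite("pics/w8.png",im)
print(w2p(m,(428,313,27)),w2p(m,(428,323,27)))
cv2.imwrite("pics/w8c.png",cv2.resize(im[0:80,260:380],None,fx=6,fy=6,interpolation=cv2.INTER_CUBIC))
E
```

```text
t 19.3 pos [530.2 313.8  43.4] yaw of tool y [-0.     1.     0.003] z [ 0.     0.003 -1.   ] gap 12.7 F [-1.6  7.6  2.2]
[317.9366801   26.79268051] [341.75795178  26.8076515 ]
```

View pics/w8c.png

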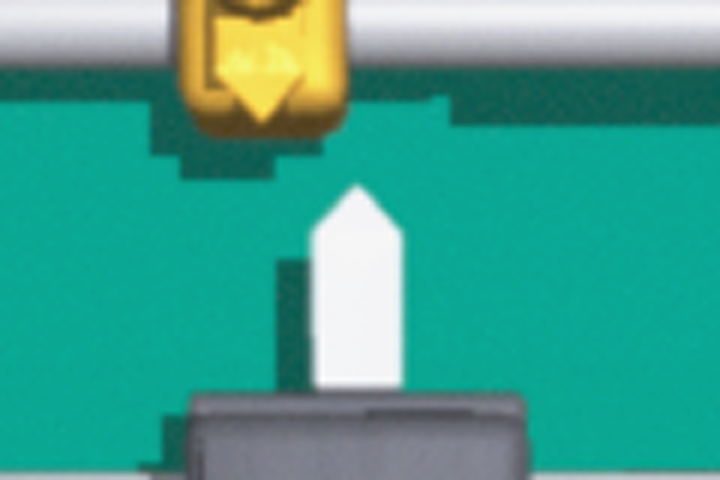

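The index tip is at crop (263,125) and the pointer tip at (357,185), so 15.7 px ≈ 6.6 mm of pull remains. The total of about 62.4 mm agrees with the first measurement.

>>> apply_moves(
  deltas=[0, -0.2, 0, 0, 0, 0, 255, 0, -0.2, 0, 0, 0, 0, 255, 0, -0.15, 0, 0, 0, 0, 255, 0, -0.1, 0, 0, 0, 0, 255, 0, 0, 0, 0, 0, 0, 255, 0, 0, 0, 0, 0, 0, 255, 0, 0, 0, 0, 0, 0, 255],
)

```text
t: 20.23
tool_pos: [530.2, 307.4, 43.4]
tcp_rot: [-0.0, 3.141, 0.004]
wrist_force: [-1.4, 6.1, 1.5]
finger_gap: 13.0
grip_force: 60.0
```

```bash
python3 - <<'E'
from h import *
st(); im=env.capture("wrist")[:,:,::-1]; cv2.imwrite("pics/w9.png",im)
old=cv2.imread("pics/w8.png"); 
# track index (w8 u 288..320) and pointer by templates
for nm,t in [("idx",old[3:24,286:322]),("ptr",old[28:62,308:332])]:
    r=cv2.matchTemplate(np.ascontiguousarray(im[:90,250:400]),t,cv2.TM_CCOEFF_NORMED); _,v,_,p=cv2.minMaxLoc(r); print(nm,v,p[0]+250-(286 if nm=="idx" else 308))
w=im.min(2)>200
for r in (32,34,36,40,44): q=np.nonzero(w[r,290:350])[0]+290; print(r,q.mean() if len(q) else None)
E
```

```text
t 20.225 pos [530.2 307.4  43.4] yaw of tool y [-0.     1.     0.002] z [ 0.     0.002 -1.   ] gap 13.0 F [-1.4  6.1  1.5]
idx 0.9870917797088623 15
ptr 0.9933869242668152 0
32 319.0
34 319.5
36 319.0
40 319.5
44 319.5
```

The index shifted 15 of the 15.7 px, so the pointer stands within about 0.3 mm of the index. I hold for 2.4 s in all, then go back gently.

>>> apply_moves(
  deltas=[0, 0, 0, 0, 0, 0, 255, 0, 0, 0, 0, 0, 0, 255, 0, 0, 0, 0, 0, 0, 255, 0, 0, 0, 0, 0, 0, 255, 0, 0, 0, 0, 0, 0, 255, 0, 0, 0, 0, 0, 0, 255, 0, 0, 0, 0, 0, 0, 255, 0, 0, 0, 0, 0, 0, 255, 0, 0, 0, 0, 0, 0, 255, 0, 0, 0, 0, 0, 0, 255, 0, 0, 0, 0, 0, 0, 255, 0, 0, 0, 0, 0, 0, 255],
)

```text
t: 21.78
tool_pos: [530.2, 307.4, 43.4]
tcp_rot: [-0.0, 3.141, 0.004]
wrist_force: [-2.5, 6.9, 2.6]
finger_gap: 12.9
grip_force: 60.0
```

>>> apply_moves(
  deltas=[0, 0, 0, 0, 0, 0, 255, 0, 0, 0, 0, 0, 0, 255, 0, 0, 0, 0, 0, 0, 255, 0, 0.3, 0, 0, 0, 0, 255, 0, 0.5, 0, 0, 0, 0, 255, 0, 0.5, 0, 0, 0, 0, 255, 0, 0.5, 0, 0, 0, 0, 255, 0, 0.5, 0, 0, 0, 0, 255, 0, 0.5, 0, 0, 0, 0, 255, 0, 0.5, 0, 0, 0, 0, 255, 0, 0.5, 0, 0, 0, 0, 255, 0, 0.5, 0, 0, 0, 0, 255],
)

```text
t: 23.28
tool_pos: [530.1, 349.8, 43.4]
tcp_rot: [0.0, 3.141, -0.0]
wrist_force: [-2.6, 3.0, 5.7]
finger_gap: 13.3
grip_force: 60.4
```

>>> apply_moves(
  deltas=[0, 0.5, 0, 0, 0, 0, 255, 0, 0.5, 0, 0, 0, 0, 255, 0, 0.4, 0, 0, 0, 0, 255, 0, 0.3, 0, 0, 0, 0, 255, 0, 0.2, 0, 0, 0, 0, 255, 0, 0.05, 0, 0, 0, 0, 255, 0, 0, 0, 0, 0, 0, 255, 0, 0, 0, 0, 0, 0, 255],
)

```text
t: 24.28
tool_pos: [530.1, 369.0, 43.4]
tcp_rot: [0.0, 3.141, -0.001]
wrist_force: [-2.1, 3.6, 4.5]
finger_gap: 13.4
grip_force: 60.5
```

>>> apply_moves(
  deltas=[0, 0.06, 0, 0, 0, 0, 255, 0, 0, 0, 0, 0, 0, 255, 0, 0, 0, 0, 0, 0, 200, 0, 0, 0, 0, 0, 0, 180, 0, 0, 0, 0, 0, 0, 165, 0, 0, 0, 0, 0, 0, 165, 0, 0, -2, 0, 0, 0, 165, 0, 0, -4, 0, 0, 0, 165, 0, 0, -4, 0, 0, 0, 165, 0, 0, -4, 0, 0, 0, 165, 0, 0, -4, 0, 0, 0, 165, 0, 0, 0, 0, 0, 0, 165],
)

```text
t: 25.78
tool_pos: [532.2, 370.8, 227.5]
tcp_rot: [0.0, 3.134, 0.006]
wrist_force: [-0.2, -0.7, 0.1]
finger_gap: 30.3
grip_force: 0.0
```

>>> apply_moves(
  deltas=[3, -4, 0, 0, 0, 0, 165, 5, -4, 0, 0, 0, 0, 165, 5, -4, 0, 0, 0, 0, 165, 0, 0, 0, 0, 0, 0, 165, 0, 0, 0, 0, 0, 0, 165],
)

```text
t: 26.4
tool_pos: [402.6, 251.6, 222.9]
tcp_rot: [0.001, 3.141, 0.0]
wrist_force: [0.3, -0.2, 0.9]
finger_gap: 30.3
grip_force: 0.0
```

```bash
python3 - <<'E'
from h import *
st(); m=env.camera_model("top"); a=cv2.imread("pics/top0.png"); b=env.capture("top")[:,:,::-1].copy(); cv2.imwrite("pics/top3.png",b)
d=(cv2.absdiff(a,b).max(2)>40).astype(np.uint8)
n,l,s,ce=cv2.connectedComponentsWithStats(d)
for i in range(1,n):
    if s[i,4]>12: print("changed",ce[i].round(),s[i])
# seated cell, carriage bridge, in wrist view
mw=env.camera_model("wrist"); im=env.capture("wrist")[:,:,::-1].copy(); cv2.imwrite("pics/w10.png",im)
print("cell pred",w2p(mw,(530,290,25.5)),"mm/px",1/np.linalg.norm(w2p(mw,(530,290,25.5))-w2p(mw,(530,291,25.5))))
hsv=cv2.cvtColor(b,cv2.COLOR_BGR2HSV); q=((hsv[...,0]>105)&(hsv[...,0]<130)&(hsv[...,1]>150)).astype(np.uint8)
n,l,s,ce=cv2.connectedComponentsWithStats(q)
for i in range(1,n):
    if s[i,4]>60: print("blue",ce[i].round(1),s[i],p2w(m,*ce[i],14).round(0))
E
```

```text
t 26.4 pos [402.6 251.6 222.9] yaw of tool y [0. 1. 0.] z [ 0.001  0.    -1.   ] gap 30.3 F [ 0.3 -0.2  0.9]
changed [341. 193.] [335 155  13  76 694]
changed [319. 195.] [313 188  15  15 158]
changed [373. 196.] [367 190  13  13 121]
changed [393. 299.] [  284   213   186   187 15253]
changed [517. 252.] [481 248  75  10 559]
changed [341. 252.] [336 250  11   5  47]
changed [323. 363.] [ 245  321  174   79 8615]
cell pred [352.6364418  271.80563758] mm/px 1.1275053028559352
blue [267.8   6.9] [253   0  34  16 352] [875. 376.  14.]
blue [110.5  28.3] [ 97  18  30  21 261] [843. 664.  14.]
blue [517.2 252.6] [482 249  74   9 521] [417. -62.  14.]
```

The top view shows the pen flat on the bench at (417,−62). The cell is in the pocket at pixel (319,195), and the bridge, the other cells and the bystanders are unchanged. Handing in.

```bash
python3 -c "
from plant import env
print(env.hand_in())"
```

```text
the job is handed in; nothing more can be done
None
```

I handed the job in at about 26 s, but no verdict came back. The pen is on the bench and the middle cell is in the pocket. I held the pointer within about 0.3 mm of the index for just over 2 s and let the carriage back home. By the last top-camera check, the other cells and bystanders had not moved.

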